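# Move a wet drawer front to the drying rack with a spatula

## Task

The drawer front lying on the painting board has just been painted and is still wet, so it must go to the drying rack without the gripper or arm touching it. First lift the steel jug off the rack by its handle and stand it upright on the bench right beside the rack; then pick up the spatula, slide its blade in under the drawer front between the two strips, lift it and carry it level, lower it squarely onto the middle of the rack's two rails, draw the blade out and lay the spatula down on the bench on its blade. Keep the jug upright, let nothing drop, and leave the paint tin and the lidded jar where they are.

Things in the scene. Friction and masses are not known exactly. Their poses are not given: they have to be found in the camera images.
- front: wet drawer front: painted wooden board, 100 mm (x) by 160 mm (y), 12 mm thick at the edges, 16 mm at the raised field, about 0.2 kg, loose. Origin: centre of its underside, z up through the painted face. Starts lying across the painting board's two strips, within some 15 mm and 5 degrees of centred and square, clear of the board below
- board: painting board, fixed: plywood 180 (x) by 170 (y) by 6 mm with two strips glued on along x, each 170 long, 16 wide, 16 mm high, tops 22 mm above the bench. The channel between them is 90 mm wide (y -45 to +45), open at both ends; its -x end looks towards the robot. Origin: on the bench under its centre
- rack: drying rack, fixed: two wooden rails along x, each 190 mm long, 16 wide, flat tops 70 mm above the bench. The gap between them is 90 mm wide (y -45 to +45), free down to 25 mm above the bench, where low stretchers lie; open at both ends, its -x end looks towards the robot. 122 mm wide outside. Origin: on the bench under its centre
- jug: empty open steel jug, 120 mm across (124 at the rim), 115 high, about 0.3 kg; starts standing across the rack's rails. Origin: centre of its underside, z up. Handle on its -x side: upright flat-sided strap 18 mm wide (y), 14 thick (x), 98 mm from the jug's axis, 30 to 105 mm above the underside, joined to the wall at top and foot; 31 mm finger room to the wall
- jug_handle (a point): point inside the upright strap of the jug's handle, at (-98, 0, 85) mm in the jug's frame: TCP height for a grasp from above, closing along the jug's y
- spatula: cranked spatula, 0.2 kg, lying on its blade on the bench. Stiff flat steel blade 110 (x) by 64 (y) by 2.5 mm; origin: centre of the blade's underside, x to the tip (+55), z up. A neck (front face x = -44) rises to a wooden handle parallel to the blade, 22 mm wide, 26 high, x -70 to -185, centre line 52 mm above the underside. Centre of mass x = -35
- spatula_grip (a point): point on the handle's centre line at (-92, 0, 52) mm in the spatula's frame: a place to grasp it from above, closing along the spatula's y
- tin: bystander: closed paint tin, 100 mm in diameter, 95 mm high, on the bench beyond the work; origin at the centre of its underside
- waxjar: bystander: closed jar with a black lid, beside the tin, 64 mm in diameter, 65 mm high; origin at the centre of its underside
Things that resemble listed ones, but are neither listed nor needed, are in the scene too. Of the things that look like the front, the largest one is meant.

How it is judged (in metres and radians):
On the way, in this order (a step that is already met when the one before it is completed fails the run):
1. the jug stands upright on the bench beside the rack, let go (height (world z) of jug below 0.006 m and angle between jug's own z axis and vertical below 0.06 rad and horizontal distance between jug and rack below 0.35 m and contact force between jug and rack below 0.1 N and contact force between the fingers and jug below 0.1 N and linear speed of jug below 0.02 m/s), for 0.2 s.
2. the drawer front is lifted at least 20 mm clear of the strips, carried level by the spatula alone (z of front in the frame of board above 0.042 m and contact force between spatula and front above 0.8 N and contact force between front and board below 0.05 N and contact force between front and rack below 0.05 N and angle between front's own z axis and vertical below 0.2 rad), for 0.2 s.
At the end, for the whole second after the job is handed in: Front flat, face up, at rest on both rails, within 25 mm along and 20 mm across of the rack's centre, square within 0.17 rad, free of the spatula; spatula flat on its blade on the bench, off board and rack; jug upright on the bench, clear of the rack, axis within 350 mm of its centre (x of front in the frame of rack between -0.025 and 0.025 m and y of front in the frame of rack between -0.02 and 0.02 m and height (world z) of front between 0.067 and 0.074 m and angle between the x axis of front and the x axis of rack, either way round below 0.17 rad and angle between front's own z axis and vertical below 0.05 rad and contact force between front and rack above 0.8 N and contact force between spatula and front below 0.05 N and linear speed of each of front, spatula, jug below 0.02 m/s and height (world z) of each of spatula, jug below 0.006 m and angle between spatula's own z axis and vertical below 0.08 rad and contact force between spatula and rack below 0.05 N and contact force between spatula and board below 0.05 N and angle between jug's own z axis and vertical below 0.06 rad and horizontal distance between jug and rack below 0.35 m and contact force between jug and rack below 0.1 N); the robot touches nothing.
It fails at once if the gripper or arm touches the wet drawer front (contact force between any of the fingers, the arm and front above 0.5 N).
It fails at once if the drawer front is tilted more than 0.35 rad (20 degrees) (angle between front's own z axis and vertical above 0.35 rad).
It fails at once if the jug is tilted more than 0.5 rad (29 degrees) (angle between jug's own z axis and vertical above 0.5 rad).
It fails at once if the paint tin or the lidded jar is moved more than 30 mm (distance of any of tin, waxjar from where it was at the start of the episode above 0.03 m).
It fails at once if the drawer front, the jug or the spatula is dropped (falls free by some 25 mm or more) ((contact force between front and anything else below 0.02 N and linear speed of front above 0.7 m/s) or (contact force between jug and anything else below 0.02 N and linear speed of jug above 0.7 m/s) or (contact force between spatula and anything else below 0.02 N and linear speed of spatula above 0.7 m/s)).
It also fails if it takes over 72 s, if anything falls off the work surface, if the arm or the gripper's body presses on something with over 40 N, if the wrist force passes 120 N, or if a joint passes its speed limit or range.

## Robot

A 6-joint arm with a two-finger parallel gripper is mounted at the origin on the work surface. World frame = base frame: x ahead of the robot, y to its left, z up, the work surface at z = 0. Lengths are in mm, angles in degrees, forces in N, time in s.
With the tool pointing down it reaches from about 350 to 850 mm from the base axis. Payload 8.1 kg.
Tool frame: the origin (TCP) lies between the finger pads, 19 mm behind the fingertips; this is the grasp point; z points along the fingers, y is the line along which they close (so a half turn about z gives the same grasp; the last joint's range is limited). The gripper opens to 85 mm and grips with 20 to 120 N. Pads are 22 mm wide; open, the fingers measure 114 mm over their backs; the gripper's body (76 mm by 85 mm) begins 54 mm behind the grasp point. The pads swing forward as they close: fully open they stand 13 mm farther back than shut.
Start: joints at [-73.992, 7.471, 85.268, -0, 87.261, -4.893], TCP at [214.078, -560.514, 249.992] pointing down, gripper open.
Joint ranges: [-169.43, 169.43], [-51.17, 129.36], [1.28, 143.12], [-76.62, 256.62], [0, 156.53], [-152.29, 152.29]. Speed limits (degrees/s): [136.94, 136.94, 159.86, 180, 180, 180].

## Interface

Orientations are given as [roll, pitch, yaw] about the fixed x, y, z axes, in that order (R = Rz(yaw) Ry(pitch) Rx(roll)).
In Python, from bench import r gives the robot as it stands. The module is installed in compiled form; this text tells all that it offers.
- The arm moves only by the shell command python3 -m handwheel 'ROWS' [FORCE]. ROWS is JSON, a list of rows, each a list of 7 numbers: the shift along the tool's x, y, z in m, then the turn, a rotation vector about the tool's x, y, z in degrees, then the finger opening in m, from 0 to 0.0854. In form: [[tx, ty, tz, ax, ay, az, claw], ...]. A call has 1 to 8 rows; each row shifts and turns the commanded pose from where the row before left it, along the tool's axes as they then stand; what a row does not reach is not made up. A row lasts 1/12 s, in which the tool goes at most 41.7 mm and 7.16 degrees, less where a joint would pass 70% of its speed; a pose out of reach is approached as far as the arm can. A call with a gripper value outside its range is refused whole. The fingers move at their own pace and stop on an object; FORCE is the grip in N (left out, the last holds). Time passes only in rows, so rows that do not move let the fingers close. It gives the time, the measured TCP pose, the force, the opening and the grip force at its end, in the units of the state.
- r.sense(): the state, without advancing time (a new reading comes with each control period).
- r.snapshot(name): name is "side" or "top"; returns (picture, depth): 400x640x3 uint8, blue, green, red; 400x640 float32, mm along the optical axis (not along the pixel's ray), 0 where there is no reading.
- r.calibration(name): a dict with "vfov" (degrees; the focal length in pixels is half the picture's height over the tangent of half this angle, whatever the lens; pixels are square), "cx", "cy" (the principal point, pixels), "dist" ([k1, k2, p1, p2, k3] as OpenCV has them; the pictures are not rectified), "rvec" (rotation vector, rad) and "tvec" (3), from world to camera coordinates, as OpenCV has them. Camera axes: x right, y down, z forward; pixel columns grow to the right and rows downward; lengths in mm; the calibration is good to about 2 mm. A picture is of the moment at which its call begins. calibration takes no time and is no camera call.
- r.hand_in(): hands the job in; it is judged then, once.
The state is a dict: "time": time; "joint_pos": joint angles; "qd": joint speeds; "joint_efforts": joint torques, N m; "tool_pos": TCP position; "tcp_rot": TCP orientation; "ft_force": force on the tool from outside, world axes, zero at the start; "wrist_torque": the same for the moment, N m; "finger_gap": finger opening in mm; "grip_force": force on a finger pad.
Only numpy, scipy, OpenCV 4.12 (cv2) and the standard library are available. Lean on these libraries where they do the work, as an engineer would, in place of code of your own. Each camera call takes 0.05 s, during which the arm holds its last target. There are 200 camera calls.

## Working session

There is one attempt and no reset: what is moved stays moved. The work goes in short steps, Python scripts to look and compute and a shell command to move; the robot and the scene stay as the last step left them, time stands still between calls to the robot, and variables do not carry over. Pictures are saved under pics/ and viewed, at most 10 in all, crops included, and the job is handed in when it is done.

```bash
mkdir -p pics
cat > h.py <<'E'
import numpy as np, cv2
from bench import r
def cal(n):
    c=r.calibration(n); f=200/np.tan(np.radians(c["vfov"])/2)
    K=np.array([[f,0,c["cx"]],[0,f,c["cy"]],[0,0,1.]])
    R=cv2.Rodrigues(np.array(c["rvec"],float))[0]
    return K,np.array(c["dist"],float),R,np.array(c["tvec"],float).ravel()
def cloud(n,depth):
    K,d,R,t=cal(n)
    v,u=np.mgrid[0:400,0:640]
    p=cv2.undistortPoints(np.stack([u,v],-1).reshape(-1,1,2).astype(np.float64),K,d).reshape(400,640,2)
    P=np.concatenate([p,np.ones((400,640,1))],-1)*depth[...,None]
    W=(P-t)@R
    W[depth==0]=np.nan
    return W
E
python3 - <<'E'
from h import *
for n in("top","side"):
    im,d=r.snapshot(n); cv2.imwrite(f"pics/{n}0.png",im); np.save(n+"0.npy",d)
    W=cloud(n,d); K,_,R,t=cal(n); print(n,-R.T@t, K[0,0])
E
```

```text
top [ 313.22011906  -67.6096579  1142.8514375 ] 482.5082194766997
side [326.66044574 696.8957164  865.47774586] 434.1860939319241
```

View pics/top0.png

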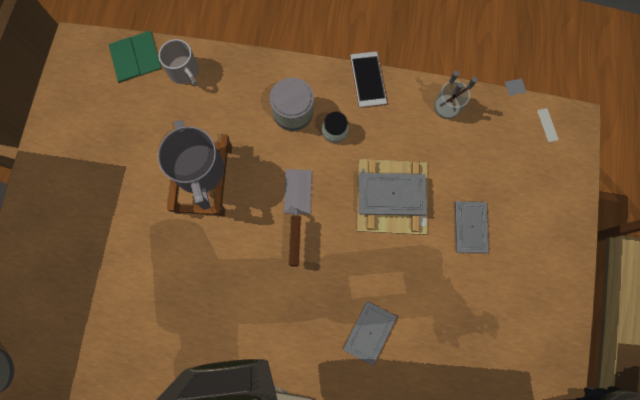

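View pics/side0.png

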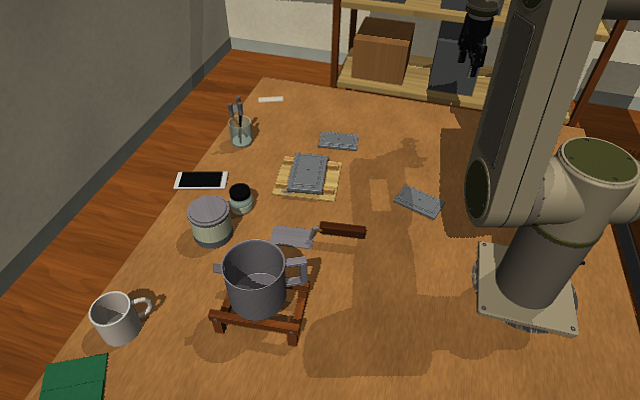

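The top view shows the jug at (188,155) on the rack at (200,180), the spatula blade at (298,190) with its handle at (295,240), the tin at (292,103) and the wax jar at (335,126). Three things look like the front: A (393,194) lying on the strips, B (472,227) and C (370,332). A fits because it is the largest and lies on the painting board. Next I'll measure everything and check with a crop.

```bash
cat > meas.py <<'E'
from h import *
def rect(P):
    (c,s,a)=cv2.minAreaRect(P[:,:2].astype(np.float32)); return np.round(c,1),np.round(s,1),round(a,2)
def sel(W,z0,z1,uv):
    u0,v0,u1,v1=uv; m=np.zeros(W.shape[:2],bool); m[v0:v1,u0:u1]=1
    m&=(W[...,2]>z0)&(W[...,2]<z1); return m
def clean(m):
    m=cv2.morphologyEx(m.astype(np.uint8),cv2.MORPH_OPEN,np.ones((2,2),np.uint8))
    n,l,s,_=cv2.connectedComponentsWithStats(m); return l==1+np.argmax(s[1:,4])
def circ(P):
    A=np.c_[2*P[:,:2],np.ones(len(P))]; x=np.linalg.lstsq(A,(P[:,:2]**2).sum(1),rcond=None)[0]
    return x[:2],np.sqrt(x[2]+x[0]**2+x[1]**2)
E
python3 - <<'E'
from meas import *
np.set_printoptions(precision=1,suppress=True)
d=np.load("top0.npy"); W=cloud("top",d); im=cv2.imread("pics/top0.png")
print("bench z",np.nanmedian(W[280:300,60:110,2]),np.nanmedian(W[230:260,260:280,2]))
for n,uv,z0,z1 in [("frontA",(330,140,450,250),29,45),("B",(440,180,510,270),5,30),("C",(330,290,410,380),5,30),
  ("board all",(330,140,450,250),4,50),("board+strips",(330,140,450,250),17,50),("sp handle",(270,210,320,290),55,75),
  ("rack",(140,130,245,240),60,75),("jug hi",(140,110,245,240),150,200),("tin",(255,70,325,145),85,110),("jar",(315,105,355,150),55,75)]:
    m=sel(W,z0,z1,uv); c=clean(m); P=W[c]; print(n,c.sum(),rect(P),"z",np.median(P[:,2]))
# blade by colour (grey: low saturation, bright)
hsv=cv2.cvtColor(im,cv2.COLOR_BGR2HSV); m=np.zeros(d.shape,bool); m[160:225,270:325]=1
m&=(hsv[...,1]<70); c=clean(m); P=W[c]; print("blade",c.sum(),rect(P),np.median(P[:,2]))
m=sel(W,178,192,(140,110,245,240)); P=W[m]
print("rim",circ(P),len(P)); 
m=sel(W,140,182,(180,175,220,215)); P=W[m]; print("handle",rect(P),len(P))
a=cv2.resize(im[140:260,330:520],None,fx=4,fy=4,interpolation=cv2.INTER_CUBIC)[:,:760]
b=cv2.resize(im[120:220,140:240],None,fx=4,fy=4); 
cv2.imwrite("pics/cropA.png",a)
cs=np.load("side0.npy"); S=cloud("side",cs); print("side bench",np.nanmedian(S[330:360,320:400,2]))
for n,uv,z0,z1 in [("frontA",(270,140,345,205),29,45),("sp handle",(315,215,370,240),55,75),("rack",(200,280,320,345),60,75)]:
    P=S[clean(sel(S,z0,z1,uv))]; print("side",n,len(P),rect(P),np.median(P[:,2]))
P=S[sel(S,178,192,(205,230,315,325))]; print("side rim",circ(P),len(P))
P=S[sel(S,100,178,(287,255,315,290))]; print("side handle",rect(P))
print(r.sense()["tcp_rot"])
E
```

```text
bench z 1.3012338342463259 1.7843773841351416
frontA 2772 (array([ 607.1, -224.3]), array([101.7, 167.7]), 9.38) z nan
B 1641 (array([ 559. , -426.7]), array([123.6,  84.5]), 9.11) z nan
C 1888 (array([ 273.2, -216.7]), array([ 78.9, 129.6]), 68.1) z nan
board all 5064 (array([ 604.4, -225.1]), array([184.8, 166.9]), 8.39) z nan
board+strips 3209 (array([ 595.5, -228.9]), array([167.2, 154.3]), 17.19) z nan
sp handle 504 (array([456.4,  -9.5]), array([121.9,  21.3]), 6.94) z nan
rack 231 (array([526.3, 178.7]), array([85.6, 15. ]), 4.91) z 70.44294570031627
jug hi 1289 (array([592.7, 263.5]), array([236.8, 126.6]), 54.79) z nan
tin 1437 (array([794.,  43.]), array([ 86.4, 114.7]), 40.07) z nan
jar 420 (array([750.9, -68.1]), array([38.6, 68. ]), 39.08) z nan
blade 1187 (array([570.9,   2.8]), array([124.5,  63.5]), 7.98) nan
rim (array([575.7, 236.3]), np.float64(62.48834102403259)) 560
handle (array([509.8, 204.1]), array([58.8, 71.2]), 25.89) 376
side bench -0.11450461515929192
side frontA 1283 (array([ 599.3, -235.7]), array([ 98.5, 203.4]), 7.33) nan
side sp handle 393 (array([435.6, -14.3]), array([134.7,  64.8]), 35.92) 63.724758955026
side rack 775 (array([561.5, 295.5]), array([188.9,  46. ]), 15.96) nan
side rim (array([576. , 241.2]), np.float64(60.29842592048295)) 598
side handle (array([499. , 202.2]), array([43.1, 20.8]), 25.96)
[-179.9   -0.    20.9]
```

View pics/cropA.png

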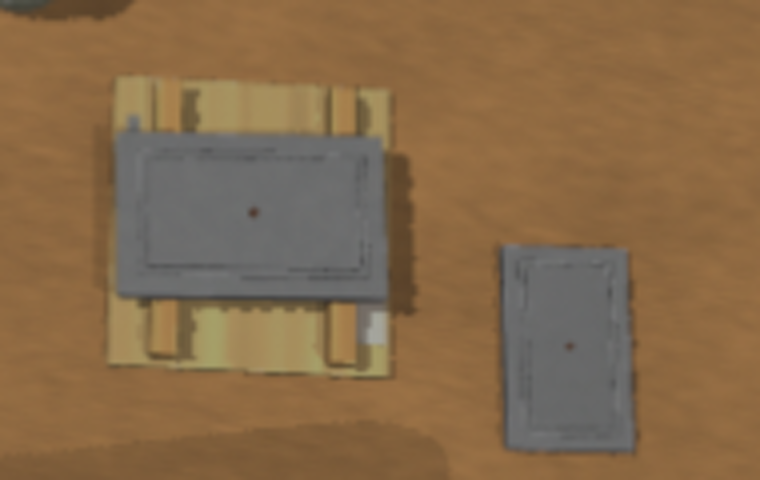

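The crop confirms A: it lies across the strips and is the largest (about 100×160, against 84×124 for B). B lies on the bare bench.

```bash
cat >> h.py <<'E'
from scipy.spatial.transform import Rotation as Ro
def onplane(n,uv,z):
    K,d,R,t=cal(n); p=cv2.undistortPoints(np.asarray(uv,float).reshape(-1,1,2),K,d).reshape(-1,2)
    D=np.c_[p,np.ones(len(p))]@R; C=-R.T@t
    return (C+D*((z-C[2])/D[:,2])[:,None])[:,:2]
def delta(xyz,yaw,pitch=0,roll=180):
    s=r.sense(); R0=Ro.from_euler('xyz',s["tcp_rot"],degrees=True); R1=Ro.from_euler('xyz',[roll,pitch,yaw],degrees=True)
    rv=(R0.inv()*R1).as_rotvec(degrees=True)
    dw=np.array(xyz)-s["tool_pos"]
    print("shift, current tool axes",np.round(R0.inv().apply(dw),1)," after turning",np.round(R1.inv().apply(dw),1)," turn",np.round(rv,2))
E
python3 - <<'E'
from meas import *
np.set_printoptions(precision=1,suppress=True)
d=np.load("top0.npy"); W=cloud("top",d); im=cv2.imread("pics/top0.png"); hsv=cv2.cvtColor(im,cv2.COLOR_BGR2HSV)
def grey(uv,n,z,sm,inv=False):
    u0,v0,u1,v1=uv; m=np.zeros((400,640),np.uint8); m[v0:v1,u0:u1]=1
    m&=((hsv[...,1]>sm) if inv else (hsv[...,1]<sm)).astype(np.uint8)
    k=np.ones((3,3),np.uint8); m=cv2.morphologyEx(m,cv2.MORPH_OPEN,k)
    c=max(cv2.findContours(m,0,1)[0],key=cv2.contourArea); h=cv2.convexHull(c)
    Q=onplane("top",c.reshape(-1,2),z); print(n,cv2.contourArea(c),cv2.minAreaRect(Q.astype(np.float32)))
print(hsv[194,380],hsv[185,298],hsv[165,390],hsv[150,450],hsv[215,354+40])
grey((345,150,440,240),"front",34,60); grey((270,160,325,225),"blade",2.5,70)
P=W[(W[...,2]>55)&(W[...,2]<70)&(abs(W[...,0]-456)<90)&(abs(W[...,1]+9)<40)]
print("sp handle",len(P),P.mean(0),rect(P)); 
v=np.linalg.svd(P[:,:2]-P[:,:2].mean(0))[2][0]; print("sp yaw",np.degrees(np.arctan(v[1]/v[0])))
P=W[(W[...,2]>17)&(W[...,2]<27)&(abs(W[...,0]-605)<110)&(abs(W[...,1]+225)<100)]
# strips edges by line
Q=W[(W[...,2]>3.5)&(W[...,2]<45)&(abs(W[...,0]-605)<120)&(abs(W[...,1]+225)<120)]; print("board",rect(Q))
ax=np.array([575.7,236.3]); rr=np.hypot(W[...,0]-ax[0],W[...,1]-ax[1])
for z0,z1 in((165,182),(140,182)):
    P=W[(rr>85)&(rr<112)&(W[...,2]>z0)&(W[...,2]<z1)&(W[...,0]<560)]; c=P.mean(0); print("handle",len(P),c,np.degrees(np.arctan2(*(ax-c[:2])[::-1])))
S=cloud("side",np.load("side0.npy")); ax2=ax; rr=np.hypot(S[...,0]-ax[0],S[...,1]-ax[1])
P=S[(rr>85)&(rr<112)&(S[...,2]>168)&(S[...,2]<182)&(S[...,0]<560)]; print("side handle",len(P),P.mean(0),rect(P))
for z in(165,150): delta([487,197,250],25)
E
```

```text
[ 90   2 108] [174  11 121] [ 20 116 165] [ 15 139 143] [ 19 106  99]
front 2754.5 ((595.3069458007812, -219.3903045654297), (124.83796691894531, 165.0792236328125), 4.611954689025879)
blade 1116.0 ((579.0, 6.485347747802734), (112.54774475097656, 64.5849380493164), 7.410183429718018)
sp handle 485 [453.2  -8.8  65.9] (array([457.2,  -8.2]), array([122.5,  23.1]), 7.56)
sp yaw 7.40854562539054
board (array([ 604.9, -225.1]), array([239.6, 239.8]), 89.95)
handle 89 [491.3 194.1 175.6] 26.58431324137097
handle 123 [490.2 193.  169.1] 26.88170661954306
side handle 96 [488.3 199.3 174. ] (array([488.2, 197.4]), array([19.8, 21.2]), 17.03)
shift, current tool axes [ 525.2 -609.8    0.1]  after turning [ 567.4 -570.7   -0.9]  turn [-0.1 -0.  -4.1]
shift, current tool axes [ 525.2 -609.8    0.1]  after turning [ 567.4 -570.7   -0.9]  turn [-0.1 -0.  -4.1]
```

```bash
python3 -m handwheel '[[0,0,0,0,0,-4.6,0.0854],[0.0239,-0.0235,0,0,0,0,0.0854],[0.0239,-0.0235,0,0,0,0,0.0854],[0.0239,-0.0235,0,0,0,0,0.0854],[0.0239,-0.0235,0,0,0,0,0.0854],[0.0239,-0.0235,0,0,0,0,0.0854],[0.0239,-0.0235,0,0,0,0,0.0854],[0.0239,-0.0235,0,0,0,0,0.0854]]' 40
python3 -m handwheel '[[0.0239,-0.0235,0,0,0,0,0.0854],[0.0239,-0.0235,0,0,0,0,0.0854],[0.0239,-0.0235,0,0,0,0,0.0854],[0.0239,-0.0235,0,0,0,0,0.0854],[0.0239,-0.0235,0,0,0,0,0.0854],[0.0239,-0.0235,0,0,0,0,0.0854],[0.0239,-0.0235,0,0,0,0,0.0854],[0.0239,-0.0235,0,0,0,0,0.0854]]'
python3 -m handwheel '[[0.0239,-0.0235,0,0,0,0,0.0854],[0.0239,-0.0235,0,0,0,0,0.0854],[0.0239,-0.0235,0,0,0,0,0.0854],[0.0239,-0.0235,0,0,0,0,0.0854],[0.0239,-0.0235,0,0,0,0,0.0854],[0.0239,-0.0235,0,0,0,0,0.0854],[0.0239,-0.0235,0,0,0,0,0.0854],[0,0,0,0,0,0,0.0854]]'
python3 - <<'E'
from meas import *
np.set_printoptions(precision=1,suppress=True)
delta([488,196,155],25.5)
for n in("side",):
    im,d=r.snapshot(n); cv2.imwrite("pics/s1.png",cv2.resize(im[100:340,150:400],None,fx=2.4,fy=2.4))
E
```

```text
time: 0.77
tool_pos: [294.3, -338.3, 249.5]
tcp_rot: [-180.0, 0.0, 25.5]
ft_force: [0.8, -0.1, 0.1]
finger_gap: 85.9
grip_force: 0.0
time: 1.43
tool_pos: [385.9, -86.3, 249.8]
tcp_rot: [-180.0, -0.0, 25.5]
ft_force: [0.1, -0.7, 0.4]
finger_gap: 85.3
grip_force: 0.0
time: 2.1
tool_pos: [466.6, 137.1, 249.3]
tcp_rot: [-179.9, -0.0, 25.7]
ft_force: [0.0, -0.3, -0.1]
finger_gap: 85.6
grip_force: 0.0
shift, current tool axes [ 44.8 -43.5  94.4]  after turning [ 44.7 -43.9  94.3]  turn [-0.1 -0.   0.2]
```

View pics/s1.png

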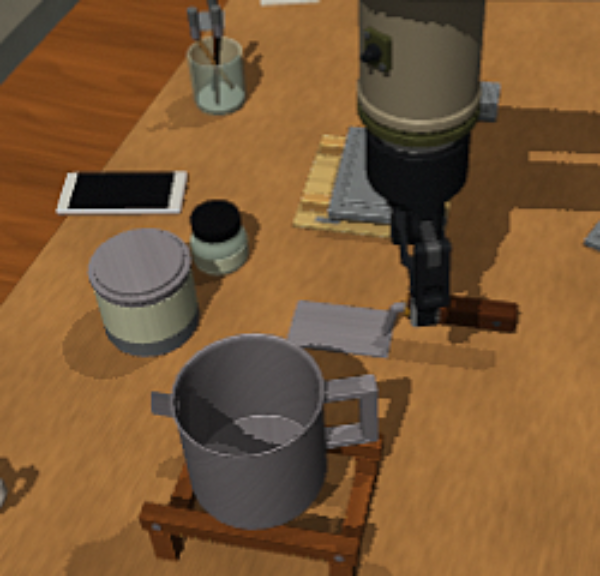

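Gripper is beside the jug; handle strap at crop (365,410), free. Go over it and down.

```bash
python3 -m handwheel '[[0.0224,-0.0218,0,0,0,0.2,0.0854],[0.0224,-0.0218,0,0,0,0,0.0854],[0,0,0,0,0,0,0.0854],[0,0,0.024,0,0,0,0.0854],[0,0,0.024,0,0,0,0.0854],[0,0,0.024,0,0,0,0.0854],[0,0,0.022,0,0,0,0.0854],[0,0,0,0,0,0,0.0854]]'
python3 -m handwheel '[[0,0,0,0,0,0,0.0],[0,0,0,0,0,0,0.0],[0,0,0,0,0,0,0.0],[0,0,0,0,0,0,0.0],[0,0,0,0,0,0,0.0],[0,0,0,0,0,0,0.0]]' 60
```

```text
time: 2.82
tool_pos: [484.4, 189.2, 150.6]
tcp_rot: [-179.9, 0.5, 25.3]
ft_force: [-1.0, -0.9, -1.0]
finger_gap: 85.4
grip_force: 0.0
time: 3.32
tool_pos: [488.4, 191.5, 157.2]
tcp_rot: [-180.0, -0.1, 25.3]
ft_force: [-0.9, 1.5, 3.9]
finger_gap: 17.2
grip_force: 58.2
```

```bash
python3 -m handwheel '[[0,0,0,0,0,0,0],[0,0,-0.006,0,0,0,0],[0,0,-0.01,0,0,0,0],[0,0,-0.015,0,0,0,0],[0,0,-0.02,0,0,0,0],[0,0,-0.015,0,0,0,0],[0,0,0,0,0,0,0],[0,0,0,0,0,0,0]]' 100
python3 - <<'E'
from meas import *
np.set_printoptions(precision=1,suppress=True)
s=r.sense(); print(s["wrist_torque"])
im,d=r.snapshot("side"); S=cloud("side",d)
im2,d2=r.snapshot("top"); W=cloud("top",d2)
np.save("t2.npy",d2);np.save("s2.npy",d);cv2.imwrite("pics/t2.png",im2);cv2.imwrite("pics/s2.png",im)
for n,W_ in(("top",W),("side",S)):
    m=(W_[...,2]>66)&(W_[...,2]<75)&(abs(W_[...,0]-560)<160)&(abs(W_[...,1]-220)<130)
    P=W_[m]; print(n,len(P),rect(P))
cv2.imwrite("pics/c2.png",np.hstack([cv2.resize(im2[110:230,130:260],(390,360)),cv2.resize(im[210:350,190:340],(390,360))]))
E
```

```text
time: 3.98
tool_pos: [488.3, 191.2, 222.9]
tcp_rot: [180.0, -0.1, 25.3]
ft_force: [-0.5, -0.4, -3.8]
finger_gap: 16.7
grip_force: 97.0
[-0.2  0.3  0. ]
top 431 (array([576.7, 185.8]), array([186.7,  17. ]), 5.76)
side 893 (array([568.1, 241.3]), array([190.7, 124.6]), 6.03)
```

View pics/c2.png

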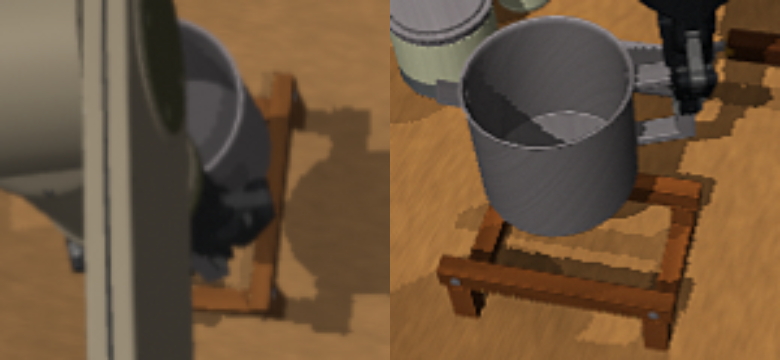

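The jug hangs upright and clear of the rack. The rack centre is about (570,240) with a yaw of about 6°. I'll carry the jug 190 mm to the rack's left and lower it there.

```bash
python3 -m handwheel '[[0.003,-0.0095,0,0,0,0,0],[0.006,-0.019,0,0,0,0,0],[0.0085,-0.0275,0,0,0,0,0],[0.0113,-0.0365,0,0,0,0,0],[0.0113,-0.0365,0,0,0,0,0],[0.0085,-0.0275,0,0,0,0,0],[0.006,-0.019,0,0,0,0,0],[0.003,-0.0095,0,0,0,0,0]]'
python3 -m handwheel '[[0,0,0.01,0,0,0,0],[0,0,0.025,0,0,0,0],[0,0,0.03,0,0,0,0],[0,0,0.025,0,0,0,0],[0,0,0.02,0,0,0,0],[0,0,0.012,0,0,0,0],[0,0,0.004,0,0,0,0],[0,0,0,0,0,0,0]]'
python3 - <<'E'
from meas import *
np.set_printoptions(precision=1,suppress=True)
s=r.sense(); print(s["wrist_torque"],s["tool_pos"])
im,d=r.snapshot("side"); S=cloud("side",d); c=s["tool_pos"]
rr=np.hypot(S[...,0]-c[0],S[...,1]-c[1])
m=(rr<175)&(S[...,2]>100)&(S[...,2]<135)&(S[...,0]>c[0]+20)
n=cv2.connectedComponents(m.astype(np.uint8))
P=S[m]; 
for lo in (118,112): 
    Q=P[P[:,2]>lo]; print(len(Q),Q[:,2].max(),circ(Q))
ax=circ(P[P[:,2]>112])[0]; Q=P[(abs(np.hypot(*(P[:,:2]-ax).T)-61)<5)&(P[:,2]>112)]
# rim plane tilt
a=np.lstsq if 0 else np.linalg.lstsq(np.c_[Q[:,:2]-ax,np.ones(len(Q))],Q[:,2],rcond=None)[0]; print("rim plane",a*[1000,1000,1])
E
```

```text
time: 4.75
tool_pos: [458.9, 385.9, 220.3]
tcp_rot: [-180.0, 0.1, 25.5]
ft_force: [-0.2, -0.1, -4.3]
finger_gap: 17.0
grip_force: 97.4
time: 5.42
tool_pos: [460.2, 381.7, 94.4]
tcp_rot: [180.0, 0.2, 25.3]
ft_force: [-0.3, -0.6, -2.6]
finger_gap: 16.9
grip_force: 97.2
[-0.2  0.3 -0. ] [460.2 381.7  94.4]
510 126.60507861600065 (array([549.2, 429.6]), np.float64(61.752531577571034))
734 126.60507861600065 (array([547.8, 429.5]), np.float64(61.38031240017541))
rim plane [-11.2  14.4 119.4]
```

```bash
python3 -m handwheel '[[0,0,0.0025,0,0,0,0],[0,0,0.0025,0,0,0,0],[0,0,0.001,0,0,0,0],[0,0,0.001,0,0,0,0],[0,0,0,0,0,0,0],[0,0,0,0,0,0,0]]'
python3 -m handwheel '[[0,0,0.001,0,0,0,0],[0,0,0,0,0,0,0],[0,0,0,0,0,0,0]]'
```

```text
time: 5.97
tool_pos: [460.9, 383.1, 89.2]
tcp_rot: [-180.0, -0.0, 25.3]
ft_force: [0.5, -0.9, -3.8]
finger_gap: 16.5
grip_force: 97.3
time: 6.22
tool_pos: [461.0, 383.1, 88.2]
tcp_rot: [-180.0, -0.0, 25.3]
ft_force: [-0.3, 0.3, -3.2]
finger_gap: 17.0
grip_force: 97.4
```

```bash
python3 -m handwheel '[[0,0,0.001,0,0,0,0],[0,0,0,0,0,0,0],[0,0,0,0,0,0,0]]'
python3 -m handwheel '[[0,0,0.001,0,0,0,0],[0,0,0,0,0,0,0],[0,0,0,0,0,0,0]]'
```

```text
time: 6.47
tool_pos: [461.0, 383.2, 87.6]
tcp_rot: [-180.0, -0.0, 25.3]
ft_force: [-3.3, -0.5, 2.6]
finger_gap: 16.7
grip_force: 98.3
time: 6.72
tool_pos: [461.0, 383.2, 87.6]
tcp_rot: [-180.0, -0.0, 25.3]
ft_force: [-6.9, -4.3, 11.3]
finger_gap: 17.0
grip_force: 99.5
```

Down. Release, rise and look.

```bash
python3 -m handwheel '[[0,0,-0.001,0,0,0,0.0],[0,0,0,0,0,0,0.0854],[0,0,0,0,0,0,0.0854],[0,0,0,0,0,0,0.0854],[0,0,0,0,0,0,0.0854],[0,0,0,0,0,0,0.0854],[0,0,0,0,0,0,0.0854],[0,0,0,0,0,0,0.0854]]'
python3 -m handwheel '[[0,0,-0.01,0,0,0,0.0854],[0,0,-0.025,0,0,0,0.0854],[0,0,-0.03,0,0,0,0.0854],[0,0,-0.03,0,0,0,0.0854],[0,0,-0.03,0,0,0,0.0854],[0,0,-0.015,0,0,0,0.0854],[0,0,0,0,0,0,0.0854]]'
python3 - <<'E'
from meas import *
np.set_printoptions(precision=2,suppress=True)
im,d=r.snapshot("side"); S=cloud("side",d)
P=S[(np.hypot(S[...,0]-549,S[...,1]-429)<75)&(S[...,2]>105)&(S[...,2]<130)]
ax=circ(P)[0]; Q=P[(abs(np.hypot(*(P[:,:2]-ax).T)-61)<5)]
a=np.linalg.lstsq(np.c_[Q[:,:2]-ax,np.ones(len(Q))],Q[:,2],rcond=None)[0]; print("jug",circ(P),a*[1000,1000,1])
P=S[(S[...,2]>66)&(S[...,2]<75)&(abs(S[...,0]-560)<160)&(abs(S[...,1]-230)<110)]; print("rack side",len(P),rect(P))
# spatula grip target from top measurement
for c,y in(((572,3.5),7.4),):
    pass
im2=cv2.imread("pics/top0.png"); cv2.imwrite("pics/spA.png",cv2.resize(im2[155:280,240:360],(720,750))[:600])
d0=np.load("top0.npy");W=cloud("top",d0)
P=W[(W[...,2]>60)&(W[...,2]<70)&(abs(W[...,0]-456)<90)&(abs(W[...,1]+9)<30)]; print("handle x range",rect(P))
S0=cloud("side",np.load("side0.npy"))
P=S0[(S0[...,2]>60)&(S0[...,2]<68)&(abs(S0[...,0]-456)<90)&(abs(S0[...,1]+9)<30)]; print("side handle",len(P),rect(P))
hsv=cv2.cvtColor(im2,cv2.COLOR_BGR2HSV); m=np.zeros((400,640),bool); m[165:220,275:320]=1; m&=hsv[...,1]<70
P=W[m];P=P[(abs(P[:,2])<10)]; print("blade depth",rect(P),len(P))
E
```

```text
time: 7.38
tool_pos: [460.9, 383.0, 86.9]
tcp_rot: [180.0, 0.0, 25.3]
ft_force: [-0.2, -0.2, -0.6]
finger_gap: 85.3
grip_force: 0.0
time: 7.97
tool_pos: [463.0, 384.5, 233.7]
tcp_rot: [-179.9, -0.5, 25.3]
ft_force: [0.4, 0.4, 0.1]
finger_gap: 85.7
grip_force: 0.0
jug (array([547.49, 431.52]), np.float64(61.98094879628836)) [ -1.98  17.29 113.15]
rack side 682 (array([568.1, 241.5]), array([190.9, 124.8]), 5.11)
handle x range (array([453.1,  -8.5]), array([114.5,  22.1]), 7.24)
side handle 327 (array([449.9,  -7.4]), array([111.4,  24.8]), 7.71)
blade depth (array([579.5,   6.3]), array([110.5,  64.8]), 7.54) 1151
```

The jug stands upright at (547,431), about 191 mm from the rack centre and clear of it. Next is the spatula: grip point about (487,−5), yaw 7.2°.

```bash
python3 -m handwheel '[[0,0,0,0,0,6.03,0.0854],[0,0,0,0,0,6.03,0.0854],[0,0,0,0,0,6.03,0.0854],[-0.002,0.012,0,0,0,0,0.0854],[-0.002,0.024,0,0,0,0,0.0854],[-0.002,0.034,0,0,0,0,0.0854],[-0.002,0.034,0,0,0,0,0.0854],[-0.002,0.034,0,0,0,0,0.0854]]' 
python3 -m handwheel '[[-0.002,0.034,0,0,0,0,0.0854],[-0.002,0.034,0,0,0,0,0.0854],[-0.002,0.034,0,0,0,0,0.0854],[-0.002,0.034,0,0,0,0,0.0854],[-0.002,0.034,0,0,0,0,0.0854],[-0.002,0.034,0,0,0,0,0.0854],[-0.002,0.03,0,0,0,0,0.0854],[-0.001,0.017,0,0,0,0,0.0854]]'
python3 -m handwheel '[[0,0,0.02,0,0,0,0.0854],[0,0,0.035,0,0,0,0.0854],[0,0,0.035,0,0,0,0.0854],[0,0,0.025,0,0,0,0.0854],[0,0,0.01,0,0,0,0.0854],[0,0,0,0,0,0,0.0854],[0,0,0,0,0,0,0.0854]]'
python3 - <<'E'
from meas import *
np.set_printoptions(precision=1,suppress=True)
delta([486.7,-5,53],7.2)
im,d=r.snapshot("side"); cv2.imwrite("pics/s3.png",cv2.resize(im[120:360,200:450],None,fx=2.4,fy=2.4))
E
```

```text
time: 8.68
tool_pos: [467.3, 242.7, 225.8]
tcp_rot: [180.0, 0.1, 7.5]
ft_force: [0.8, 0.4, 0.4]
finger_gap: 85.5
grip_force: 0.0
time: 9.35
tool_pos: [483.7, -9.5, 226.0]
tcp_rot: [180.0, 0.1, 7.3]
ft_force: [0.4, 0.3, 0.4]
finger_gap: 85.2
grip_force: 0.0
time: 9.93
tool_pos: [484.5, -6.3, 102.2]
tcp_rot: [-180.0, 0.1, 7.3]
ft_force: [0.2, 0.6, 0.2]
finger_gap: 85.4
grip_force: 0.0
shift, current tool axes [ 2.4 -1.  49.2]  after turning [ 2.3 -1.  49.2]  turn [-0.   0.1  0.1]
```

View pics/s3.png

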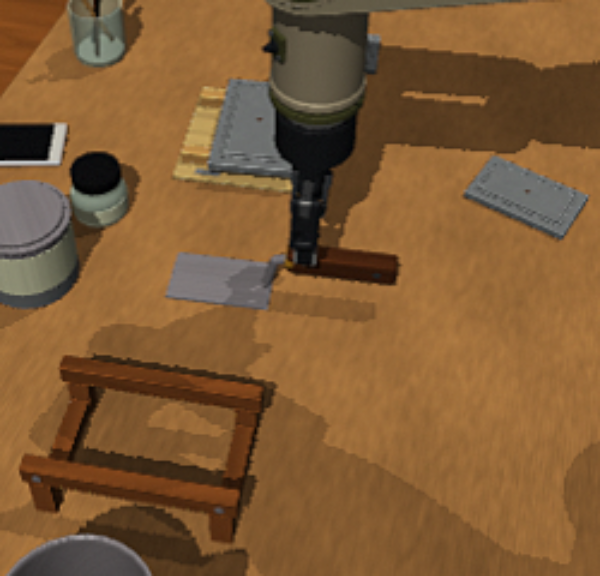

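The fingers stand over the front part of the handle, at crop (305,250). Descend and grip.

```bash
python3 -m handwheel '[[0.0023,-0.001,0.02,0,0,0,0.0854],[0,0,0.02,0,0,0,0.0854],[0,0,0.009,0,0,0,0.0854],[0,0,0,0,0,0,0.0854],[0,0,0,0,0,0,0.0854]]'
python3 -m handwheel '[[0,0,0,0,0,0,0.0],[0,0,0,0,0,0,0.0],[0,0,0,0,0,0,0.0],[0,0,0,0,0,0,0.0],[0,0,0,0,0,0,0.0],[0,0,0,0,0,0,0.0],[0,0,0,0,0,0,0.0]]' 115
python3 -m handwheel '[[0,0,-0.004,0,0,0,0.0],[0,0,-0.012,0,0,0,0.0],[0,0,-0.02,0,0,0,0.0],[0,0,-0.012,0,0,0,0.0],[0,0,0,0,0,0,0.0],[0,0,0,0,0,0,0]]'
python3 - <<'E'
from meas import *
np.set_printoptions(precision=2,suppress=True)
im,d=r.snapshot("side"); S=cloud("side",d); im2,d2=r.snapshot("top"); W=cloud("top",d2)
np.save("t4.npy",d2); cv2.imwrite("pics/t4.png",im2)
for n,X,I in(("side",S,im),("top",W,im2)):
    h=cv2.cvtColor(I,cv2.COLOR_BGR2HSV)
    m=(X[...,2]>30)&(X[...,2]<75)&(abs(X[...,0]-585)<48)&(abs(X[...,1]-5)<50)
    P=X[m]; c=P.mean(0); a=np.linalg.lstsq(np.c_[P[:,:2]-c[:2],np.ones(len(P))],P[:,2],rcond=None)[0]
    print(n,len(P),c,"slopes deg",np.degrees(a[:2]),rect(P))
print(r.sense()["tool_pos"])
def front(W,im,n):
    # front: grey pixels at height 28..45 near board
    h=cv2.cvtColor(im,cv2.COLOR_BGR2HSV)
    m=((W[...,2]>27)&(W[...,2]<46)&(abs(W[...,0]-605)<130)&(abs(W[...,1]+225)<130)&(h[...,1]<60)).astype(np.uint8)
    m=cv2.morphologyEx(m,cv2.MORPH_OPEN,np.ones((3,3),np.uint8))
    P=W[m>0]; P=P[np.isfinite(P[:,0])]; print(n,"front",len(P),P.mean(0),rect(P))
front(W,im2,"top");front(S,im,"side")
front(cloud("top",np.load("top0.npy")),cv2.imread("pics/top0.png"),"top0")
E
```

```text
time: 10.4
tool_pos: [487.6, -4.9, 54.1]
tcp_rot: [180.0, -0.0, 7.2]
ft_force: [0.4, 0.0, 1.0]
finger_gap: 85.4
grip_force: 0.0
time: 10.98
tool_pos: [487.4, -4.8, 53.6]
tcp_rot: [-180.0, -0.0, 7.2]
ft_force: [-2.2, 1.0, 6.2]
finger_gap: 20.6
grip_force: 112.1
time: 11.48
tool_pos: [488.0, -5.0, 102.1]
tcp_rot: [180.0, -0.1, 7.2]
ft_force: [0.1, -0.4, -2.4]
finger_gap: 20.5
grip_force: 112.3
side 729 [583.26   8.45  51.22] slopes deg [0.01 0.11] (array([581.9,   8. ]), array([97.6, 68.3]), 7.51)
top 0 [nan nan nan] slopes deg [0. 0.] (array([0., 0.]), array([0., 0.]), 0.0)
[486.53  -4.75 100.31]
top front 2760 [ 601.43 -217.37   38.52] (array([ 603.2, -218.6]), array([100.4, 160.3]), 8.12)
side front 842 [ 610.95 -195.7    36.08] (array([ 602.9, -215.4]), array([ 92.5, 164.9]), 8.53)
top0 front 2761 [ 601.29 -217.4    38.49] (array([ 603.4, -218.5]), array([100.9, 160.3]), 8.08)<stdin>:8: RuntimeWarning: Mean of empty slice.
  ret = um.true_divide(
```

Run:
```python
from meas import *
np.set_printoptions(precision=1,suppress=True)
for n,f in(("top","top0"),("side","side0")):
    W=cloud(n,np.load(f+".npy")); im=cv2.imread(f"pics/{f}.png"); h=cv2.cvtColor(im,cv2.COLOR_BGR2HSV)
    near=(abs(W[...,0]-605)<120)&(abs(W[...,1]+222)<115)
    m=(near&(W[...,2]>3.5 if n=="top" else near&(W[...,2]>3))).astype(np.uint8)
    m=cv2.morphologyEx(m,cv2.MORPH_OPEN,np.ones((3,3),np.uint8))
    P=W[m>0];P=P[np.isfinite(P[:,0])]; P=P[np.isfinite(P).all(1)]; print(n,"board",rect(P))
    c,s,a=rect(P); a=np.radians(8)
    Q=W[near&(W[...,2]>17)&(W[...,2]<27)]-[*c,0]
    x=Q[:,0]*np.cos(a)+Q[:,1]*np.sin(a); y=-Q[:,0]*np.sin(a)+Q[:,1]*np.cos(a)
    for lo,hi in((-90,-52),(52,90)):
      for sg in(-1,1):
        k=(x>lo)&(x<hi)&(y*sg>35)&(y*sg<72); 
        if k.sum()>5: print(" strip",lo,sg,k.sum(),"y med",np.median(y[k]),np.percentile(y[k],[5,95]),"x",np.percentile(x[k],[1,99]))
```

```text
top board (array([ 606.5, -221.6]), array([184.6, 173.3]), 6.34)
 strip -90 -1 98 y med -51.3247446100584 [-58.4 -44. ] x [-87.9 -54.1]
 strip -90 1 95 y med 55.81847085756334 [48.6 62.9] x [-85.4 -52.2]
 strip 52 -1 67 y med -54.49963332047299 [-61.6 -47.5] x [53.  83.4]
 strip 52 1 79 y med 52.54668193319654 [43.5 59.7] x [53.3 84.2]
side board (array([ 600., -222.]), array([180.1, 178.1]), 6.5)
 strip -90 -1 51 y med -48.38391902107959 [-57.5 -42.1] x [-85.9 -52.9]
 strip -90 1 53 y med 57.74073207937447 [48.6 63.6] x [-82.9 -53.1]
 strip 52 -1 44 y med -51.74600265775058 [-60.4 -44.2] x [52.8 82.4]
 strip 52 1 59 y med 54.840668383881074 [43.7 61.4] x [52.4 85.3]
```

Board (604,−220) with yaw about 6.6°; front (603,−218) with yaw about 8°. I'll take the blade to a point in front of the channel and lower it to an underside height of about 12 mm.

```bash
python3 -m handwheel '[[-0.008,0.011,0,0,0,0.3,0],[-0.0145,0.02,0,0,0,0,0],[-0.0165,0.0226,0,0,0,0,0],[-0.0165,0.0226,0,0,0,0,0],[-0.0165,0.0226,0,0,0,0,0],[-0.0165,0.0226,0,0,0,0,0],[-0.0165,0.0226,0,0,0,0,0],[-0.0165,0.0226,0,0,0,0,0]]'
python3 -m handwheel '[[-0.0165,0.0226,0,0,0,0,0],[-0.0145,0.02,0,0,0,0,0],[-0.008,0.011,0,0,0,0,0],[-0.0046,0.0062,0,0,0,0,0],[0,0,0.01,0,0,0,0],[0,0,0.016,0,0,0,0],[0,0,0.01,0,0,0,0],[0,0,0,0,0,0,0]]'
python3 -m handwheel '[[0,0,0,0,0,0,0],[0,0,0,0,0,0,0]]'
python3 - <<'E'
from meas import *
np.set_printoptions(precision=2,suppress=True)
delta([352,-250.3,65.5],6.9)
s=r.sense();print(s["tool_pos"])
for n in("side","top"):
    im,d=r.snapshot(n); X=cloud(n,d); cv2.imwrite(f"pics/{n}5.png",im); h=cv2.cvtColor(im,cv2.COLOR_BGR2HSV)
    m=((X[...,2]>9)&(X[...,2]<22)&(abs(X[...,0]-452)<56)&(abs(X[...,1]+237)<50)&(h[...,1]<70))
    P=X[m]
    if len(P)>50:
        c=P.mean(0); a=np.linalg.lstsq(np.c_[P[:,:2]-c[:2],np.ones(len(P))],P[:,2],rcond=None)[0]
        print(n,len(P),c,"slopes",np.degrees(a[:2]),rect(P))
im=cv2.imread("pics/side5.png"); im2=cv2.imread("pics/top5.png")
cv2.imwrite("pics/c5.png",np.hstack([cv2.resize(im[120:270,260:410],(400,400)),cv2.resize(im2[140:300,310:470],(400,400))]))
E
```

```text
time: 12.25
tool_pos: [384.9, -185.4, 99.8]
tcp_rot: [-179.9, 0.1, 6.9]
ft_force: [0.8, -0.8, -1.5]
finger_gap: 20.4
grip_force: 112.5
time: 12.92
tool_pos: [348.8, -246.9, 61.5]
tcp_rot: [-179.7, 0.2, 7.0]
ft_force: [-0.4, -0.3, -3.4]
finger_gap: 20.5
grip_force: 112.6
time: 13.08
tool_pos: [350.7, -249.0, 65.0]
tcp_rot: [-180.0, 0.0, 7.0]
ft_force: [0.2, -0.4, -1.9]
finger_gap: 20.2
grip_force: 112.6
shift, current tool axes [ 1.1  1.5 -0.5]  after turning [ 1.1  1.5 -0.5]  turn [-0.02  0.01  0.07]
[ 350.75 -248.99   65.05]
side 503 [ 444.23 -235.45   13.91] slopes [0.13 0.1 ] (array([ 442.6, -235.9]), array([100.7,  67.9]), 8.68)
top 955 [ 454.05 -234.59   16.1 ] slopes [0.17 0.1 ] (array([ 448.6, -238.7]), array([99.2, 63.1]), 7.8)
```

View pics/c5.png

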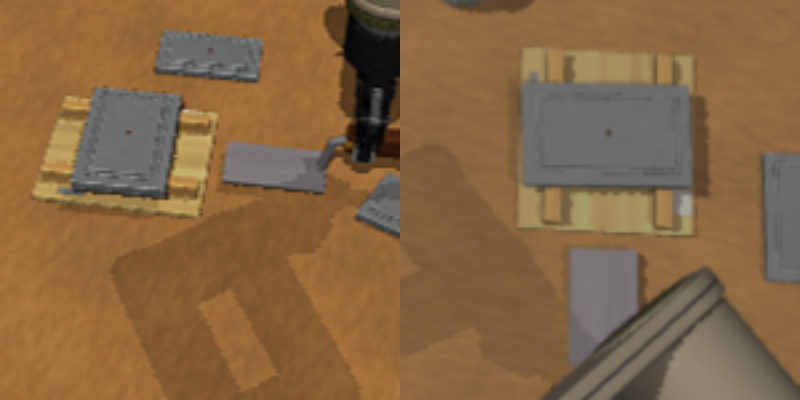

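The blade is level and lined up with the channel (top crop: blade 570–638, strips' inner edges 562/656), about 1–2 mm to the left. Slide in with a small correction.

```bash
python3 -m handwheel '[[0.006,0.0015,0,0,0,0,0],[0.012,0,0,0,0,0,0],[0.018,0,0,0,0,0,0],[0.018,0,0,0,0,0,0],[0.018,0,0,0,0,0,0],[0.018,0,0,0,0,0,0],[0.016,0,0,0,0,0,0],[0,0,0,0,0,0,0]]'
python3 -m handwheel '[[0.014,0,0,0,0,0,0],[0.012,0,0,0,0,0,0],[0.008,0,0,0,0,0,0],[0.005,0,0,0,0,0,0],[0,0,0,0,0,0,0],[0,0,0,0,0,0,0]]'
python3 - <<'E'
from meas import *
np.set_printoptions(precision=2,suppress=True)
s=r.sense();print(s["tool_pos"],s["tcp_rot"])
for n in("side","top"):
    im,d=r.snapshot(n); X=cloud(n,d); cv2.imwrite(f"pics/{n}6.png",im); h=cv2.cvtColor(im,cv2.COLOR_BGR2HSV)
    m=((X[...,2]>27)&(X[...,2]<46)&(abs(X[...,0]-615)<85)&(abs(X[...,1]+218)<130)&(h[...,1]<60)).astype(np.uint8)
    m=cv2.morphologyEx(m,cv2.MORPH_OPEN,np.ones((3,3),np.uint8)); P=X[m>0]; P=P[np.isfinite(P[:,0])]; print(n,rect(P))
im=cv2.imread("pics/side6.png"); im2=cv2.imread("pics/top6.png")
cv2.imwrite("pics/c6.png",np.hstack([cv2.resize(im[120:230,260:370],(400,400),interpolation=2),cv2.resize(im2[140:260,340:460],(400,400),interpolation=2)]))
E
```

```text
time: 13.85
tool_pos: [459.3, -238.3, 66.1]
tcp_rot: [179.9, -0.2, 7.0]
ft_force: [1.3, -0.6, -2.8]
finger_gap: 20.7
grip_force: 112.6
time: 14.35
tool_pos: [494.3, -233.5, 64.9]
tcp_rot: [-180.0, 0.0, 6.9]
ft_force: [0.1, 0.7, -1.2]
finger_gap: 20.4
grip_force: 112.6
[ 494.33 -233.53   64.94] [-180.      0.02    6.93]
side (array([ 598.9, -216.7]), array([100.1, 164.2]), 8.79)
top (array([ 599.4, -190.1]), array([101.2, 102.9]), 7.68)
```

View pics/c6.png

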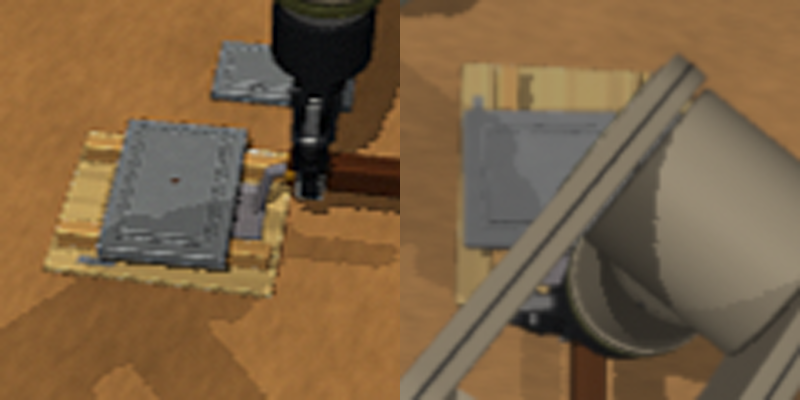

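The blade is under the front between the strips and well short of the neck. Advance 4 mm more and lift gently.

```bash
python3 -m handwheel '[[0.002,0,0,0,0,0,0],[0.002,0,0,0,0,0,0],[0,0,-0.003,0,0,0,0],[0,0,-0.003,0,0,0,0],[0,0,-0.002,0,0,0,0],[0,0,-0.002,0,0,0,0],[0,0,-0.002,0,0,0,0],[0,0,-0.003,0,0,0,0]]' 118
python3 -m handwheel '[[0,0,-0.005,0,0,0,0],[0,0,-0.008,0,0,0,0],[0,0,-0.01,0,0,0,0],[0,0,-0.01,0,0,0,0],[0,0,-0.01,0,0,0,0],[0,0,-0.006,0,0,0,0],[0,0,-0.002,0,0,0,0],[0,0,0,0,0,0,0]]' 
python3 -m handwheel '[[0,0,0,0,0,0,0],[0,0,0,0,0,0,0],[0,0,-0.006,0,0,0,0],[0,0,-0.01,0,0,0,0],[0,0,-0.01,0,0,0,0],[0,0,-0.006,0,0,0,0],[0,0,-0.002,0,0,0,0],[0,0,0,0,0,0,0]]'
cat > fr.py <<'E'
from meas import *
np.set_printoptions(precision=2,suppress=True)
def fr(zc,n="side",half=6):
    s=r.sense();print(s["tool_pos"],s["tcp_rot"],s["wrist_torque"])
    Rt=Ro.from_euler('xyz',s["tcp_rot"],degrees=True); b=s["tool_pos"]+Rt.apply([105,0,0])
    im,d=r.snapshot(n); X=cloud(n,d); h=cv2.cvtColor(im,cv2.COLOR_BGR2HSV)
    m=((X[...,2]>zc-half)&(X[...,2]<zc+half)&(np.hypot(X[...,0]-b[0],X[...,1]-b[1])<110)&(h[...,1]<60)).astype(np.uint8)
    m=cv2.morphologyEx(m,cv2.MORPH_OPEN,np.ones((3,3),np.uint8)); P=X[m>0]; P=P[np.isfinite(P[:,0])]
    k=rect(P); c=P.mean(0); a=np.linalg.lstsq(np.c_[P[:,:2]-c[:2],np.ones(len(P))],P[:,2],rcond=None)[0]
    print(n,len(P),k,"z",c[2],"slopes deg",np.degrees(a[:2]),"front centre in tool x,y:",Rt.inv().apply([*k[0]-s["tool_pos"][:2],0])[:2])
    return im
E
python3 - <<'E'
from fr import *
s=r.sense(); z=s["tool_pos"][2]-53.5+2.5+14; print("expected z",z); fr(z)
E
```

```text
time: 15.12
tool_pos: [498.0, -232.8, 79.6]
tcp_rot: [-180.0, 0.1, 6.9]
ft_force: [0.0, -0.0, -4.5]
finger_gap: 20.1
grip_force: 115.3
time: 15.78
tool_pos: [499.1, -233.4, 132.2]
tcp_rot: [179.9, -0.1, 6.9]
ft_force: [-0.1, 0.6, -4.3]
finger_gap: 20.3
grip_force: 115.3
time: 16.45
tool_pos: [499.3, -233.5, 166.6]
tcp_rot: [179.9, -0.1, 6.9]
ft_force: [0.2, -0.2, -4.8]
finger_gap: 20.3
grip_force: 115.4
expected z 129.57329333079932
[ 499.3  -233.51  166.57] [179.91  -0.12   6.91] [-0.03  0.42 -0.01]
side 1299 (array([ 590.7, -216.3]), array([117.2, 159.9]), 8.83) z 129.37580388684577 slopes deg [ 0.21 -0.46] front centre in tool x,y: [92.8  -6.09]
```

The front is level on the spatula alone, with the underside at about 115 mm. Carry it gently over to the rack.

```bash
python3 -m handwheel '[[0,0,0,0,0,0.6,0],[0,0,0,0,0,0.7,0],[0,0,0,0,0,0.6,0],[0,-0.005,0,0,0,0,0],[0,-0.01,0,0,0,0,0],[0.0004,-0.015,0,0,0,0,0],[0.0004,-0.02,0,0,0,0,0],[0.0004,-0.025,0,0,0,0,0]]'
python3 -m handwheel '[[0.0005,-0.025,0,0,0,0,0],[0.0005,-0.025,0,0,0,0,0],[0.0005,-0.025,0,0,0,0,0],[0.0005,-0.025,0,0,0,0,0],[0.0005,-0.025,0,0,0,0,0],[0.0005,-0.025,0,0,0,0,0],[0.0005,-0.025,0,0,0,0,0],[0.0005,-0.025,0,0,0,0,0]]'
python3 -m handwheel '[[0.0005,-0.025,0,0,0,0,0],[0.0005,-0.025,0,0,0,0,0],[0.0005,-0.025,0,0,0,0,0],[0.0005,-0.025,0,0,0,0,0],[0.0005,-0.025,0,0,0,0,0],[0.0005,-0.02,0,0,0,0,0],[0.0005,-0.015,0,0,0,0,0],[0.0004,-0.013,0,0,0,0,0]]'
python3 -m handwheel '[[0,-0.01,0,0,0,0,0],[0,-0.005,0,0,0,0,0],[0,0,0,0,0,0,0],[0,0,0,0,0,0,0]]'
python3 - <<'E'
from fr import *
z=r.sense()["tool_pos"][2]-37; im=fr(z); delta([467.8,228.6,166],5.0); fr(z,"top")
P=cloud("side",r.snapshot("side")[1]); P=P[(P[...,2]>66)&(P[...,2]<75)&(abs(P[...,0]-565)<140)&(abs(P[...,1]-240)<100)]; print("rack",len(P),rect(P))
cv2.imwrite("pics/c7.png",cv2.resize(im[190:390,150:400],(750,600)))
E
```

```text
time: 17.17
tool_pos: [492.8, -157.0, 164.9]
tcp_rot: [-180.0, 0.0, 5.0]
ft_force: [0.7, 0.5, -4.0]
finger_gap: 19.9
grip_force: 115.5
time: 17.83
tool_pos: [478.6, 43.9, 165.0]
tcp_rot: [-180.0, 0.0, 5.1]
ft_force: [-1.0, -0.1, -4.2]
finger_gap: 20.2
grip_force: 115.5
time: 18.5
tool_pos: [467.0, 216.4, 165.0]
tcp_rot: [-180.0, 0.0, 5.1]
ft_force: [0.8, -0.8, -4.9]
finger_gap: 20.3
grip_force: 115.6
time: 18.83
tool_pos: [467.0, 228.8, 164.9]
tcp_rot: [180.0, 0.0, 5.0]
ft_force: [-0.3, 0.3, -5.2]
finger_gap: 20.3
grip_force: 115.7
[467.02 228.76 164.89] [179.98   0.01   5.03] [-0.02  0.46  0.01]
side 3292 (array([560.3, 241. ]), array([117.8, 161.1]), 6.94) z 127.34898022387459 slopes deg [-0.05 -0.34] front centre in tool x,y: [93.99 -4.02]
shift, current tool axes [ 0.7 -0.1 -1.1]  after turning [ 0.7 -0.1 -1.1]  turn [ 0.03  0.01 -0.01]
[467.13 228.42 164.89] [179.97   0.01   4.99] [-0.    0.36  0.06]
top 2069 (array([575. , 223.6]), array([ 99.8, 129.1]), 6.07) z 129.2888860285632 slopes deg [-0.47  0.97] front centre in tool x,y: [107.04  14.19]
rack 562 (array([568. , 242.6]), array([190.9, 123.5]), 5.12)
```

View pics/c7.png

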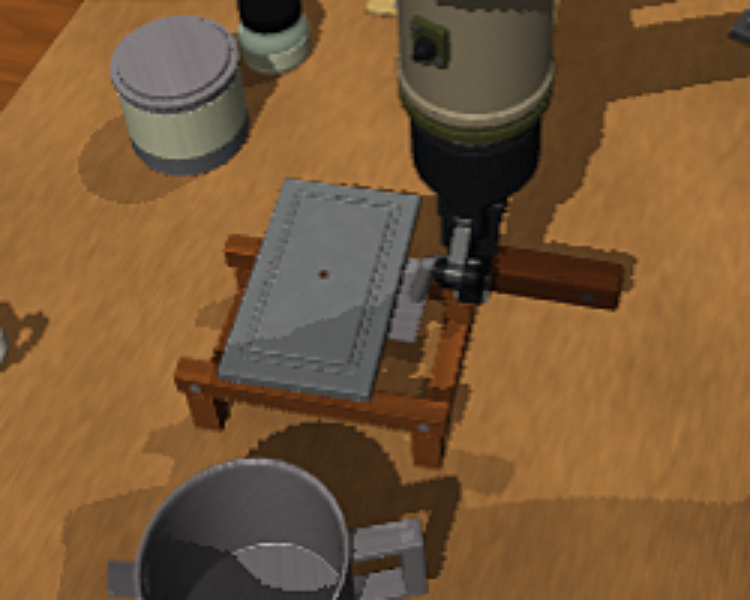

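The front is over the rack's middle (about 569–575, 242; rack about 568–571, 242) and square. Lower it.

```bash
python3 -m handwheel '[[-0.002,0,0.004,0,0,0,0],[0,0,0.008,0,0,0,0],[0,0,0.01,0,0,0,0],[0,0,0.007,0,0,0,0],[0,0,0.004,0,0,0,0],[0,0,0.003,0,0,0,0],[0,0,0,0,0,0,0],[0,0,0,0,0,0,0]]'
python3 -m handwheel '[[0,0,0.002,0,0,0,0],[0,0,0.002,0,0,0,0],[0,0,0.002,0,0,0,0],[0,0,0.002,0,0,0,0],[0,0,0.002,0,0,0,0],[0,0,0.002,0,0,0,0],[0,0,0.001,0,0,0,0],[0,0,0,0,0,0,0]]'
python3 -m handwheel '[[0,0,0.002,0,0,0,0],[0,0,0.002,0,0,0,0],[0,0,0,0,0,0,0],[0,0,0,0,0,0,0]]'
python3 - <<'E'
from fr import *
fr(83); fr(83,"top")
E
```

```text
time: 19.65
tool_pos: [465.1, 228.8, 128.8]
tcp_rot: [180.0, 0.0, 5.0]
ft_force: [0.6, -0.9, -5.1]
finger_gap: 20.2
grip_force: 115.7
time: 20.32
tool_pos: [465.2, 228.8, 115.9]
tcp_rot: [-180.0, -0.0, 5.0]
ft_force: [-0.0, 0.1, -3.1]
finger_gap: 20.2
grip_force: 115.8
time: 20.65
tool_pos: [465.0, 228.8, 111.8]
tcp_rot: [180.0, 0.0, 5.0]
ft_force: [-0.4, 0.0, -2.4]
finger_gap: 20.0
grip_force: 115.8
[465.03 228.8  111.82] [180.     0.02   5.01] [-0.04  0.06  0.03]
side 3157 (array([558.2, 241.3]), array([119.1, 161.7]), 7.14) z 83.97269718438139 slopes deg [ 0.19 -0.42] front centre in tool x,y: [93.91 -4.32]
[465.11 228.78 111.9 ] [180.     0.01   5.01] [ 0.    0.08 -0.  ]
top 1096 (array([573.5, 222. ]), array([100.2, 125. ]), 6.81) z 84.81858966729497 slopes deg [-0.03  0.62] front centre in tool x,y: [107.38  16.22]
```

The front rests on the rack and the load is off the blade. Draw the blade out and check.

```bash
python3 -m handwheel '[[-0.004,0,0,0,0,0,0],[-0.008,0,0,0,0,0,0],[-0.014,0,0,0,0,0,0],[-0.018,0,0,0,0,0,0],[-0.018,0,0,0,0,0,0],[-0.018,0,0,0,0,0,0],[-0.016,0,0,0,0,0,0],[-0.012,0,0,0,0,0,0]]'
python3 -m handwheel '[[-0.006,0,0,0,0,0,0],[0,0,0,0,0,0,0],[0,0,0,0,0,0,0]]'
python3 - <<'E'
from fr import *
print(r.sense()["tool_pos"])
im,d=r.snapshot("side"); X=cloud("side",d); h=cv2.cvtColor(im,cv2.COLOR_BGR2HSV)
m=((X[...,2]>78)&(X[...,2]<92)&(abs(X[...,0]-570)<90)&(abs(X[...,1]-240)<110)&(h[...,1]<60)).astype(np.uint8)
m=cv2.morphologyEx(m,cv2.MORPH_OPEN,np.ones((3,3),np.uint8)); P=X[m>0]; P=P[np.isfinite(P[:,0])]; print(rect(P),P.mean(0))
E
```

```text
time: 21.42
tool_pos: [355.6, 219.1, 111.6]
tcp_rot: [180.0, 0.0, 5.0]
ft_force: [-0.3, 0.1, -2.6]
finger_gap: 20.2
grip_force: 116.0
time: 21.67
tool_pos: [351.8, 219.0, 112.3]
tcp_rot: [-180.0, -0.1, 5.0]
ft_force: [1.1, 1.0, -0.8]
finger_gap: 20.2
grip_force: 116.0
[351.75 218.98 112.25]
(array([567.2, 242.3]), array([100.7, 160.6]), 6.75) [565.09 249.08  84.04]
```

The front stays at (567,242), centred and clear of the blade. Lift the spatula out and lay it on the open bench near (440,0).

```bash
python3 -m handwheel '[[0,0,-0.01,0,0,0,0],[0,0,-0.018,0,0,0,0],[0,0,-0.015,0,0,0,0],[0,0,-0.007,0,0,0,0],[0.004,0.012,0,0,0,0,0],[0.0065,0.022,0,0,0,0,0],[0.008,0.027,0,0,0,0,0],[0.008,0.027,0,0,0,0,0]]'
python3 -m handwheel '[[0.008,0.027,0,0,0,0,0],[0.008,0.027,0,0,0,0,0],[0.008,0.027,0,0,0,0,0],[0.008,0.027,0,0,0,0,0],[0.006,0.019,0,0,0,0,0],[0.004,0.011,0,0,0,0,0],[0,0,0.01,0,0,0,0],[0,0,0.02,0,0,0,0]]'
python3 -m handwheel '[[0,0,0.025,0,0,0,0],[0,0,0.022,0,0,0,0],[0,0,0.015,0,0,0,0],[0,0,0.008,0,0,0,0],[0,0,0.003,0,0,0,0],[0,0,0,0,0,0,0],[0,0,0,0,0,0,0],[0,0,0,0,0,0,0]]'
```

```text
time: 22.38
tool_pos: [386.3, 132.8, 162.4]
tcp_rot: [-180.0, -0.0, 5.1]
ft_force: [0.4, 0.5, -2.1]
finger_gap: 20.3
grip_force: 116.0
time: 23.05
tool_pos: [441.7, -0.7, 133.8]
tcp_rot: [180.0, -0.3, 4.9]
ft_force: [0.7, 0.8, -2.7]
finger_gap: 20.2
grip_force: 116.0
time: 23.72
tool_pos: [440.6, -0.2, 60.2]
tcp_rot: [180.0, -0.1, 5.0]
ft_force: [0.8, -0.6, -2.0]
finger_gap: 20.2
grip_force: 116.1
```

```bash
python3 -m handwheel '[[0,0,0.002,0,0,0,0],[0,0,0.002,0,0,0,0],[0,0,0.001,0,0,0,0],[0,0,0.001,0,0,0,0],[0,0,0,0,0,0,0],[0,0,0,0,0,0,0]]'
python3 -m handwheel '[[0,0,0.001,0,0,0,0],[0,0,0,0,0,0,0],[0,0,0,0,0,0,0]]'
```

```text
time: 24.22
tool_pos: [439.7, -0.3, 53.8]
tcp_rot: [180.0, -0.0, 5.0]
ft_force: [-4.2, 0.9, 6.7]
finger_gap: 20.2
grip_force: 117.6
time: 24.47
tool_pos: [439.6, -0.4, 53.6]
tcp_rot: [180.0, 0.0, 5.0]
ft_force: [-12.4, 0.1, 20.7]
finger_gap: 20.5
grip_force: 119.5
```

On the bench. Ease off, release and rise.

```bash
python3 -m handwheel '[[0,0,-0.001,0,0,0,0],[0,0,-0.0005,0,0,0,0],[0,0,0,0,0,0,0.0854],[0,0,0,0,0,0,0.0854],[0,0,0,0,0,0,0.0854],[0,0,0,0,0,0,0.0854],[0,0,0,0,0,0,0.0854],[0,0,0,0,0,0,0.0854]]'
python3 -m handwheel '[[0,0,-0.01,0,0,0,0.0854],[0,0,-0.03,0,0,0,0.0854],[0,0,-0.035,0,0,0,0.0854],[0,0,-0.035,0,0,0,0.0854],[0,0,-0.035,0,0,0,0.0854],[0,0,-0.02,0,0,0,0.0854],[0,0,0,0,0,0,0.0854],[0,0,0,0,0,0,0.0854]]'
python3 - <<'E'
from fr import *
im,d=r.snapshot("side"); X=cloud("side",d); h=cv2.cvtColor(im,cv2.COLOR_BGR2HSV)
def g(n,z0,z1,c,hw,s=256):
    m=((X[...,2]>z0)&(X[...,2]<z1)&(abs(X[...,0]-c[0])<hw)&(abs(X[...,1]-c[1])<hw)&(h[...,1]<s)).astype(np.uint8)
    m=cv2.morphologyEx(m,cv2.MORPH_OPEN,np.ones((3,3),np.uint8)); P=X[m>0]; P=P[np.isfinite(P[:,0])]
    c=P.mean(0); a=np.linalg.lstsq(np.c_[P[:,:2]-c[:2],np.ones(len(P))],P[:,2],rcond=None)[0]
    print(n,len(P),rect(P),"z",c[2],"slope deg",np.degrees(a[:2]))
g("front",78,92,(570,240),100,60); g("blade",-3,8,(530,8),62,60); g("sp handle",55,72,(400,-5),80)
cv2.imwrite("pics/end.png",im)
E
```

```text
time: 25.13
tool_pos: [439.6, -0.3, 53.5]
tcp_rot: [-180.0, -0.0, 5.0]
ft_force: [1.3, 0.1, -1.0]
finger_gap: 85.4
grip_force: 0.0
time: 25.8
tool_pos: [440.7, -0.4, 220.9]
tcp_rot: [180.0, -0.2, 5.0]
ft_force: [0.7, -0.3, -0.8]
finger_gap: 85.0
grip_force: 0.0
front 3155 (array([567. , 241.8]), array([100.2, 161.8]), 6.48) z 84.03802060470258 slope deg [ 0.02 -0.41]
blade 786 (array([528.7,   8.8]), array([109.6,  67.2]), 5.47) z 2.648931372934138 slope deg [-0.24  0.08]
sp handle 403 (array([401.9,  -1.8]), array([112.1,  25.6]), 6.83) z 63.3135274034859 slope deg [  1.06 -11.9 ]
```

View pics/end.png

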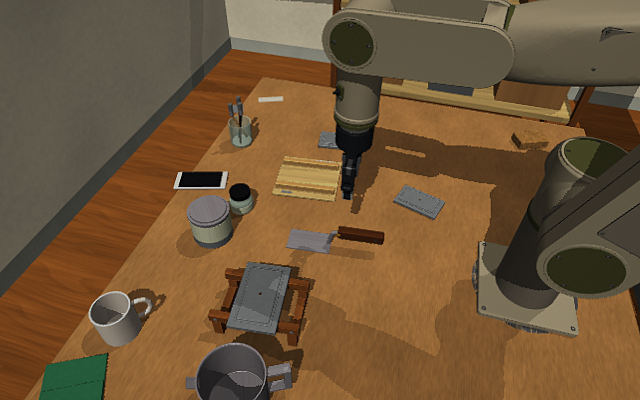

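The side view shows the front flat and centred on the rack at (262,295). The spatula lies flat at (330,238), the jug stands at (232,375), and the tin (210,220) and jar (240,198) have not moved.

```bash
python3 -c "
from bench import r
print(r.hand_in())"
```

```text
the job is handed in; nothing more can be done
None
```

I handed the job in at about 26 s of the 72 s allowed: the drawer front lies centred and level on the rack, the spatula is flat on the bench, the jug stands upright beside the rack, and the tin and jar look unmoved; no verdict came back.

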